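# Clear the catch tray and hold a check plate flush on a tilted stage

## Task

Clear the finished square nut out of the carriage's catch tray and leave it lying in the open tote on the table. Then pick up the flat check plate by its rib, tilt it to the slope of the carriage's tilting stage and press it lightly onto the sloped face, so that its underside is flush with the face, wholly on it, with the rib running up the slope; finish while still gripping the plate and holding it there. Do not alter the tilt of the stage or shift the other parts lying on the table.

Things in the scene. Friction and masses are not known exactly. Their poses are not given: they have to be found in the camera images.
- nut_center (a point): heavy black square nut, 44 x 44 mm and 26 mm high with a 22 mm upright hole, about 0.3 kg, lying flat in the catch tray of the carriage. The point is its centre, 13 mm above its underside; x and y square to its sides, z up. It can be gripped across any two opposite sides
- tray (a point): floor centre of the catch tray on the fixed carriage, 52 mm above the table: inside 72 (x) by 170 mm (y), rim 10 mm high. x points to the stage, y along the rail, z up. Stage foot at x +50 mm. Carriage spans x -40 to 180, y +-130 mm. A rusty bolt lies fixed on its +y edge (x 80 to 181, y 93 to 131, top 45 mm above the floor), a 22 mm high knob on its -y edge (x 130, y -112)
- tote: open grey plastic tote fixed on the table, outside 150 mm (x) by 180 mm (y) by 60 mm high, walls and floor 4 mm. Origin: centre of its underside; z up
- plate_grip (a point): aluminium check plate, 0.28 kg: flat plate 90 (x) by 70 (y) by 10 mm with an upright rib on top along its middle, 60 mm long (x), 14 thick (y), 40 high. Lies flat on the table, rib up. The point is midway along the rib, 32 mm above the plate's underside, 18 mm below the rib's top, inside the metal; x along the rib, z towards the rib's top
- plate_base (a point): centre of the check plate's flat underside, 32 mm below the grip point; axes as the grip point
- stage_face (a point): centre of the sloped upper face of the carriage's tilting stage, a flat steel plate 120 mm up the slope (x), 100 across (y), 12 thick. x points up the slope, away from the robot, y level along the rail, z square out of the face. Slope 14 to 32 degrees; the face's foot lies 16 mm above the tray floor. Its hinge is locked by stiff friction and holds under a light push
- spare_nut_center (a point): bystander: another square nut like the first, lying on the table beyond a rail end; centre
- ring_gauge: bystander: thread ring gauge, outside 60 mm, 18 mm high, on the table; centre of its underside
- ferrule: bystander: polymer ferrule, outside 32 mm, 30 mm high, on the table; centre of its underside
- feeler_block: bystander: steel feeler block 60 x 30 x 20 mm (x, y, z), on the table; centre of its underside
- washer: bystander: flat washer, outside 56 mm, 6 mm high, on the table; centre of its underside

How it is judged (in metres and radians):
On the way, in this order (a step that is already met when the one before it is completed fails the run):
1. the square nut lies in the tote, let go (x of nut_center in the frame of tote between -0.07 and 0.07 m and y of nut_center in the frame of tote between -0.085 and 0.085 m and z of nut_center in the frame of tote below 0.045 m and contact force between nut and the fingers below 0.1 N and linear speed of nut below 0.05 m/s), for 0.2 s.
2. the check plate is lifted clear of the table in the fingers (height (world z) of plate_base above 0.04 m and contact force between plate and the fingers above 3 N), for 0.2 s.
At the end, for the whole second after the job is handed in: Nut let go in the tote. Plate still gripped and at rest, pressed on the stage face with 4 to 60 N: parallel within 0.04 rad, gap under 3 mm, centred within 16 mm up and across the slope, rib within 0.17 rad of the slope line. Stage face moved less than 4 mm (x of nut_center in the frame of tote between -0.07 and 0.07 m and y of nut_center in the frame of tote between -0.085 and 0.085 m and z of nut_center in the frame of tote below 0.045 m and contact force between nut and the fingers below 0.1 N and linear speed of nut below 0.03 m/s and x of plate_base in the frame of stage_face between -0.016 and 0.016 m and y of plate_base in the frame of stage_face between -0.016 and 0.016 m and z of plate_base in the frame of stage_face between -0.003 and 0.003 m and angle between the z axis of plate_base and the z axis of stage_face, either way round below 0.04 rad and angle between the x axis of plate_base and the x axis of stage_face, either way round below 0.17 rad and contact force between plate and stage between 4 and 60 N and contact force between plate and the fingers above 5 N and linear speed of plate below 0.01 m/s and distance of stage_face from where it was at the start of the episode below 0.004 m); the arm keeps its last pose, push and grip.
It fails at once if a bystander is shifted by more than 30 mm (distance of any of spare_nut_center, ring_gauge, ferrule, feeler_block, washer from where it was at the start of the episode above 0.03 m).
It fails at once if the stage's tilt is altered (its face centre moves more than 6 mm) (distance of stage_face from where it was at the start of the episode above 0.006 m).
It also fails if it takes over 48 s, if anything falls off the work surface, if the arm or the gripper's body presses on something with over 40 N, if the wrist force passes 120 N, or if a joint passes its speed limit or range.

## Robot

A 6-joint arm with a two-finger parallel gripper is mounted at the origin on the work surface. World frame = base frame: x ahead of the robot, y to its left, z up, the work surface at z = 0. Lengths are in mm, angles in rad, forces in N, time in s.
With the tool pointing down it reaches from about 275 to 750 mm from the base axis. Payload 10.2 kg.
Tool frame: the origin (TCP) lies midway between the tips of the shut fingers; the grasp point (between the pads) lies 19 mm behind it; z points along the fingers, y is the direction in which the jaws open and shut (so a half turn about z gives the same grasp; the last joint's range is limited). The gripper opens to 85 mm and grips with 20 to 120 N. Pads are 22 mm wide; open, the fingers measure 114 mm over their backs; the gripper's body (76 mm by 85 mm) begins 54 mm behind the grasp point. The pads swing forward as they close: fully open they stand 13 mm farther back than shut.
Start: joints at [-1.443, 0.313, 1.498, -0, 1.331, -0.223], TCP at [180.403, -493.037, 231.294] pointing down, gripper open.
Joint ranges: [-2.94, 2.94], [-0.97, 2.17], [0.19, 2.56], [-1.23, 4.37], [0.02, 3.11], [-2.88, 2.88]. Speed limits (rad/s): [2.39, 2.39, 3.01, 3.14, 3.14, 3.14].

## Interface

Orientations are given as a unit quaternion [w, x, y, z].
In Python, from rig import sense, capture, finish_job, search_frame, trace gives the robot as it stands.
- The arm moves only by the tool arm_command, never from a script. Its argument "steps" is one flat list of numbers, 5 for each row, row after row: the shift along the world's x, y, z in units of 50 mm (1.0 is 50 mm), then the turn about the world's z in units of 5 degrees (1.0 is 5 degrees), then the opening in per cent of the stroke, from 0 (shut) to 100 (fully open). In form: [dx, dy, dz, twist, fingers, dx, dy, dz, twist, fingers, ...]. A call has 1 to 5 rows; each row shifts and turns the commanded pose from where the row before left it; what a row does not reach is not made up. A row lasts 1/8 s, in which the tool goes at most 62.5 mm and 10.7 degrees, less where a joint would pass 70% of its speed; a pose out of reach is approached as far as the arm can. A call is refused whole if a number of a shift passes 1 or a number of a turn 1, either way. A call with a gripper value outside its range is refused whole. The fingers move at their own pace and stop on an object; "grip_force" is the grip in N (left out, the last holds). Time passes only in rows, so rows that do not move let the fingers close. It gives the time, the measured TCP pose, the force and the opening at its end, in the units of the state.
- sense(): the state, without advancing time (a new reading comes with each control period).
- capture(name): name is "side" or "top"; returns a dict with "frame" (420x560x3 uint8, blue, green, red), "fov_y" (degrees; the focal length in pixels is half the picture's height over the tangent of half this angle, whatever the lens; pixels are square), "cx", "cy" (the principal point, pixels), "extrinsics" (4x4, takes a point from world to camera coordinates). Camera axes: x right, y down, z forward; pixel columns grow to the right and rows downward; lengths in mm; the calibration is good to about 2 mm. A picture is of the moment at which its call begins. There is no depth.
- finish_job(): hands the job in, once; it reports no verdict.
Trained networks look in a picture, given as the dict that the camera call returned (one of the last four; its "shot" number tells which), for a name from the list of things; names that differ only in an ending like _2 or _b are one class to them, and where a whole thing is asked for, a point or a joint stands for the part that bears it (a point fixed in the world has none). Each returns a list of dicts, best first, with "score" (0 to 1); they miss things now and then, are a little off and sometimes report something else, mostly with a low value. They report only what shows in the picture. A call takes as long as a camera call.
- search_frame(picture, target): "point" ([x, y, z] in mm, in world coordinates, good to about 4 mm: the middle of the surface that is visible of it).
- trace(picture, target): "mask" (420x560 bool, what is visible of it).
The state is a dict: "time_s": time; "joints": joint angles; "dq": joint speeds; "tau": joint torques, N m; "eef_pos": TCP position; "ee_rot": TCP orientation; "force": force on the tool from outside, world axes, zero at the start; "wrist_torque": the same for the moment, N m; "grip_width": opening from 0.0 (shut) to 1.0 (fully open).
Only numpy, scipy, OpenCV 4.12 (cv2) and the standard library are available. Lean on these libraries where they do the work, as an engineer would, in place of code of your own. Each camera call takes 0.05 s, during which the arm holds its last target. There are 200 camera calls.

## Working session

There is one attempt and no reset: what is moved stays moved. The work goes in short steps, Python scripts to look and compute and a tool call to move; the robot and the scene stay as the last step left them, time stands still between calls to the robot, and variables do not carry over. Pictures are saved under pics/ and viewed, on a budget of 10 in all, crops included, one or two more only if the job needs it, and the job is handed in when it is done.

Besides the shell and the picture viewer there is one more tool, called in YAML: its name, and indented under it one key for each argument. arm_command: Moves the arm, as the interface text tells. Its arguments: {"type":"object","properties":{"steps":{"type":"array"},"grip_force":{"type":"number"}},"required":["steps"]}

```bash
ls; mkdir -p pics; cat > h.py <<'E'
import numpy as np, cv2
from rig import sense, capture, finish_job, search_frame, trace
def K(c):
    f=c["frame"].shape[0]/2/np.tan(np.radians(c["fov_y"])/2)
    return np.array([[f,0,c["cx"]],[0,f,c["cy"]],[0,0,1]])
def proj(c,P):
    P=np.atleast_2d(P); T=np.array(c["extrinsics"]); q=P@T[:3,:3].T+T[:3,3]; q=q@K(c).T
    return q[:,:2]/q[:,2:]
def ray(c,uv,z):
    "pixel -> world point at height z"
    T=np.array(c["extrinsics"]); R=T[:3,:3]; o=-R.T@T[:3,3]
    uv=np.atleast_2d(uv); d=np.c_[uv,np.ones(len(uv))]@np.linalg.inv(K(c)).T@R
    return o+d*((z-o[2])/d[:,2])[:,None]
def tri(cs,uvs):
    A=[];b=[]
    for c,uv in zip(cs,uvs):
        T=np.array(c["extrinsics"]);R=T[:3,:3];o=-R.T@T[:3,3]
        d=R.T@np.linalg.inv(K(c))@np.r_[uv,1];d/=np.linalg.norm(d);M=np.eye(3)-np.outer(d,d);A.append(M);b.append(M@o)
    return np.linalg.solve(sum(A),sum(b))
E
python3 - <<'E'
from h import *
for n in("side","top"):
    c=capture(n); cv2.imwrite(f"pics/{n}0.png",cv2.resize(c["frame"],None,fx=1.4,fy=1.4))
    T=np.array(c["extrinsics"]);print(n,-T[:3,:3].T@T[:3,3],T[2,:3],c["fov_y"])
    for t in "nut_center tray tote plate_grip plate_base stage_face spare_nut_center ring_gauge ferrule feeler_block washer".split():
        print(t,[(np.round(r["point"]).tolist(),round(r["score"],2)) for r in search_frame(c,t)[:3]])
s=sense();print(s)
E
```

```text
pics
side [451.50589641 713.7193087  683.04756464] [ 0.07917302 -0.75286617 -0.65339434] 51.60533726555448
nut_center [([571.0, 79.0, 79.0], 0.63), ([681.0, 77.0, 85.0], 0.53)]
tray [([642.0, 114.0, 50.0], 0.59)]
tote [([359.0, -309.0, 21.0], 0.81)]
plate_grip [([373.0, 308.0, 7.0], 0.7)]
plate_base [([374.0, 306.0, 11.0], 0.76)]
stage_face [([679.0, 75.0, 87.0], 0.62)]
spare_nut_center [([609.0, -327.0, 23.0], 0.69)]
ring_gauge [([379.0, -122.0, 17.0], 0.88)]
ferrule [([417.0, 16.0, 27.0], 0.59)]
feeler_block [([371.0, 134.0, 22.0], 0.77)]
washer [([607.0, 357.0, 5.0], 0.74)]
top [ 422.83051418   19.10649623 1289.65629178] [ 0.08513468 -0.02594417 -0.99603162] 43.55195898497712
nut_center [([575.0, 72.0, 80.0], 0.53)]
tray [([643.0, 58.0, 53.0], 0.68)]
tote [([362.0, -290.0, 10.0], 0.88)]
plate_grip [([379.0, 297.0, 9.0], 0.61)]
plate_base [([380.0, 294.0, 12.0], 0.72)]
stage_face [([681.0, 64.0, 85.0], 0.78)]
spare_nut_center [([603.0, -332.0, 26.0], 0.56)]
ring_gauge [([385.0, -128.0, 16.0], 0.69), ([681.0, 66.0, 84.0], 0.5)]
ferrule [([424.0, 6.0, 31.0], 0.51)]
feeler_block [([383.0, 130.0, 23.0], 0.6), ([422.0, 4.0, 30.0], 0.51)]
washer [([606.0, 355.0, 6.0], 0.81)]
{'time_s': 1.2, 'joints': array([-1.44338630e+00,  3.12855892e-01,  1.49769327e+00, -1.56787451e-05,
        1.33101552e+00, -2.23395398e-01]), 'dq': array([ 2.57530131e-04,  6.66219510e-05, -8.17155719e-04, -9.75041201e-04,
       -1.28585301e-03, -5.40399881e-04]), 'tau': array([ 3.86657603e-04, -4.12168872e+01, -2.59899527e+01, -1.25090532e-04,
        5.42490416e-04, -3.69870406e-06]), 'eef_pos': array([ 180.40591069, -493.03266223,  231.31929283]), 'ee_rot': array([ 1.36016995e-05,  9.84656019e-01,  1.74506517e-01, -8.27717669e-06]), 'force': array([0.05130647, 0.55014008, 0.4968346 ]), 'wrist_torque': array([ 0.03337443,  0.01127421, -0.04437449]), 'grip_width': 0.9969284279709599}
```

View pics/side0.png

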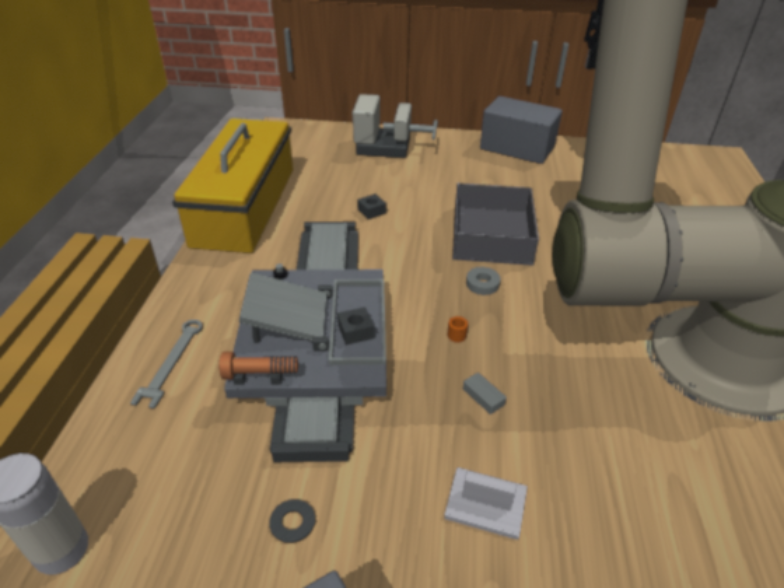

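View pics/top0.png

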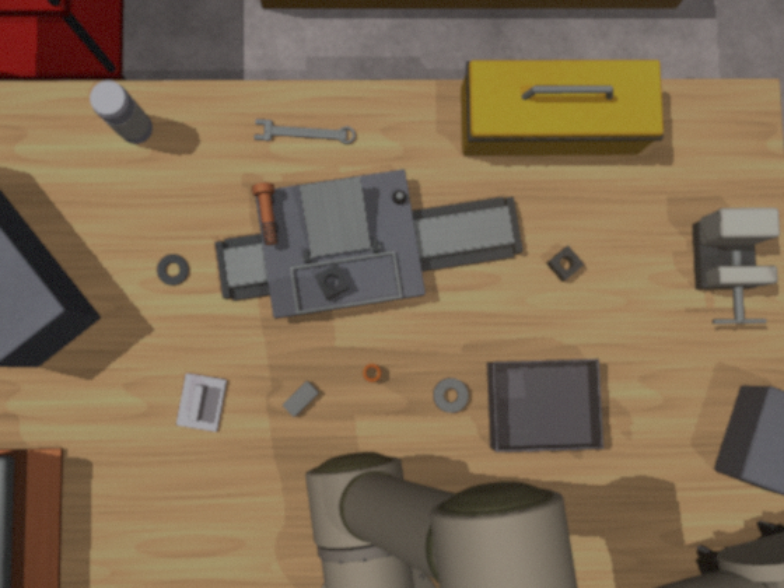

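```bash
cat > fit.py <<'E'
from h import *
from scipy.optimize import minimize
def box(lx,ly,z0,z1,cx=0,cy=0):
    return np.array([[cx+sx*lx/2,cy+sy*ly/2,z] for sx in(-1,1) for sy in(-1,1) for z in(z0,z1)])
def rz(a): c,s=np.cos(a),np.sin(a); return np.array([[c,-s,0],[s,c,0],[0,0,1]])
def ry(a): c,s=np.cos(a),np.sin(a); return np.array([[c,0,s],[0,1,0],[-s,0,c]])
def render(c,parts):
    m=np.zeros((420*4,560*4),np.uint8)
    for P in parts:
        h=cv2.convexHull(((proj(c,P)+.5)*4).astype(np.float32)); cv2.fillPoly(m,[np.round(h*16).astype(np.int32)],255,shift=4)
    return cv2.resize(m,(560,420),interpolation=cv2.INTER_AREA)/255.
def fit(views,model,x0,step):
    def cost(x):
        v=0
        for c,m in views:
            r=render(c,model(x)); v+=1-np.minimum(r,m).sum()/np.maximum(r,m).sum()
        return v/len(views)
    x0=np.array(x0,float); S=np.vstack([x0]+[x0+np.eye(len(x0))[i]*step[i] for i in range(len(x0))])
    r=minimize(cost,x0,method="Nelder-Mead",options=dict(initial_simplex=S,xatol=.02,fatol=1e-5,maxiter=400))
    return r.x,r.fun
def at(x,y,yaw,z,P): return P@rz(yaw).T+[x,y,z]
nut=lambda z:(lambda x:[at(x[0],x[1],x[2]/50,z,box(44,44,0,26))])
plate=lambda z:(lambda x:[at(x[0],x[1],x[2]/50,z,box(90,70,0,10)),at(x[0],x[1],x[2]/50,z,box(60,14,10,50))])
tote=lambda x:[at(x[0],x[1],x[2]/50,0,box(150,180,0,60))]
def stage(x): # x,y of face foot centre, yaw*50, slope*50
    P=box(120,100,-12,0,60)@ry(-x[3]/50).T
    return [at(x[0],x[1],x[2]/50,68,P)]
E
python3 - <<'E'
from fit import *
cs=[capture("side"),capture("top")]
for n,mod,x0,st in [("nut_center",nut(52),[573,75,10],[8,8,8]),("tote",tote,[362,-300,0],[10,10,3]),
   ("plate_grip",plate(0),[378,298,5],[8,8,6]),("stage_face",stage,[625,70,5,20],[8,8,5,6])]:
    vs=[]
    for c in cs:
        t=trace(c,n); 
        for r in t[:2]: print(n,round(r["score"],2),r["mask"].sum(),np.argwhere(r["mask"]).mean(0)[::-1].round())
        if t: vs.append((c,t[0]["mask"].astype(float)))
    for v in (vs,vs[:1],vs[1:]):
        if v:
            x,f=fit(v,mod,x0,st); print("  fit",x[:2].round(1),np.degrees(x[2:]/50).round(1),round(f,3))
E
```

```text
nut_center 0.81 544 [254. 232.]
nut_center 0.57 335 [236. 200.]
  fit [572.9  71.3] [21.9] 0.196
  fit [571.8  67.7] [26.7] 0.041
  fit [574.8  73.2] [24.8] 0.195
tote 0.85 3264 [353. 160.]
tote 0.56 5281 [389. 289.]
  fit [ 362.8 -286.3] [0.6] 0.033
  fit [ 362.  -290.5] [1.2] 0.02
  fit [ 363.6 -285.7] [0.1] 0.023
plate_grip 0.81 2127 [347. 359.]
  fit [373.1 297.9] [-11.2] 0.034
  fit [373.1 297.9] [-11.2] 0.034
stage_face 0.62 2165 [201. 219.]
stage_face 0.64 2287 [239. 154.]
  fit [622.5  55. ] [ 8.9 22.5] 0.056
  fit [620.5  53. ] [10.2 21.9] 0.075
  fit [625.   56.8] [ 7.9 31.8] 0.034
```

arm_command:
  steps: [0.65,0.93,0,0,100,0.65,0.93,0,0,100,0.65,0.93,0,0,100,0.65,0.93,0,0,100,0.65,0.93,0,0,100]

```text
time_s: 2.33
eef_pos: [343.7, -259.0, 231.5]
ee_rot: [0.0, 0.985, 0.174, 0.0]
force: [-0.0, -0.7, -0.6]
grip_width: 1.003
```

arm_command:
  steps: [0.65,0.93,0,0,100,0.65,0.93,0,0,100,0.65,0.93,0,0,100,0.65,0.93,0,0,100,0.65,0.93,0,0,100]

```text
time_s: 2.95
eef_pos: [506.3, -26.3, 231.5]
ee_rot: [0.0, 0.985, 0.175, 0.0]
force: [0.9, -1.2, 0.7]
grip_width: 0.999
```

arm_command:
  steps: [0.65,0.93,-0.3,0.5,100,0.65,0.93,-0.3,0.5,100,0,0,-0.5,0,90,0,0,-0.4,0,90,0,0,0,0,90]

```text
time_s: 3.58
eef_pos: [569.8, 65.1, 155.1]
ee_rot: [-0.0, 0.976, 0.217, -0.001]
force: [-0.4, -0.2, 0.2]
grip_width: 0.901
```

```bash
python3 - <<'E'
from fit import *
s=sense();p=s["eef_pos"];print(p)
c=capture("side"); im=c["frame"].copy()
for z in (155,): 
    print("tip px",proj(c,p))
im=cv2.resize(im[160:310,150:350],None,fx=4,fy=4,interpolation=cv2.INTER_CUBIC); cv2.imwrite("pics/n1.png",im)
for r in trace(c,"nut_center")[:2]: print(r["score"],r["mask"].sum(),np.argwhere(r["mask"]).mean(0)[::-1])
E
```

```text
[569.75555009  65.10267733 155.10387631]
tip px [[253.940329   196.86168587]]
0.85 553 [254.00904159 232.12658228]
0.63 3223 [353.39869687 159.77102079]
```

View pics/n1.png

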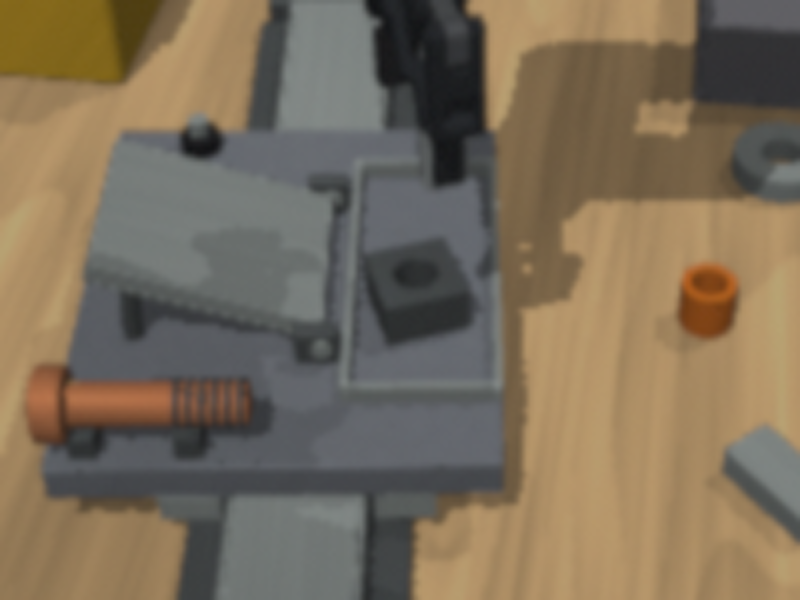

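```bash
python3 - <<'E'
from fit import *
c=capture("side")
f=lambda L:np.array(L)/4.+[150-.375,160-.375]
n=ray(c,f([(365,252),(440,240),(470,290),(385,312)]),78);print(n.round(1),n.mean(0).round(1))
for a,b in((0,1),(1,2),(3,2),(0,3)): d=n[b]-n[a];print(np.linalg.norm(d).round(1),np.degrees(np.arctan2(d[1],d[0])).round(1))
h=ray(c,f([(413,272)]),78);print("hole",h)
ft=ray(c,f([(335,188),(325,330)]),68);print("foot",ft.round(1),ft.mean(0))
tr=ray(c,f([(357,162),(492,170),(347,386),(497,386)]),62);print(tr.round(1),tr.mean(0))
up=ft[0]-ft[1];print("foot len",np.linalg.norm(up))
for z in(100,110,118,126,134):
    t=ray(c,f([(125,140),(88,268)]),z);m=t.mean(0)-ft.mean(0);print(z,t.round(1).tolist(),np.linalg.norm(m).round(1),np.degrees(np.arctan2(m[2],np.hypot(*m[:2]))).round(1),np.degrees(np.arctan2(m[1],m[0])).round(1))
E
```

```text
[[600.1  58.3  78. ]
 [563.   43.9  78. ]
 [542.3  79.5  78. ]
 [582.1 100.9  78. ]] [571.9  70.6  78. ]
39.8 -158.8
41.2 120.3
45.2 -151.8
46.3 112.9
hole [[573.02897288  70.06199261  78.        ]]
foot [[628.5  -2.   68. ]
 [611.8 107.5  68. ]] [620.14113047  52.74386548  68.        ]
[[622.4 -33.1  62. ]
 [545.9 -36.2  62. ]
 [594.9 138.4  62. ]
 [522.1 128.8  62. ]] [571.33984795  49.46561163  62.        ]
foot len 110.74632507073984
100 [[738.7, 10.9, 100.0], [727.7, 111.7, 100.0]] 117.8 15.8 4.3
110 [[733.7, 22.9, 110.0], [722.9, 122.0, 110.0]] 117.7 20.9 10.3
118 [[729.8, 32.6, 118.0], [719.1, 130.3, 118.0]] 119.2 24.8 15.4
126 [[725.9, 42.2, 126.0], [715.3, 138.5, 126.0]] 122.0 28.4 20.5
134 [[721.9, 51.9, 134.0], [711.5, 146.8, 134.0]] 125.9 31.6 25.7
```

arm_command:
  steps: [0.04,0.1,-0.6,0.2,90,0,0,-0.7,0,90,0,0,-0.5,0,90,0,0,-0.2,0,90,0,0,0,0,20]
  grip_force: 60

```text
time_s: 4.35
eef_pos: [572.8, 69.9, 56.9]
ee_rot: [0.0, 0.974, 0.226, 0.0]
force: [0.1, 0.2, -0.3]
grip_width: 0.706
```

arm_command:
  steps: [0,0,0,0,20,0,0,0,0,20,0,0,0,0,20,0,0,0,0,20,0,0,0,0,20]

```text
time_s: 4.97
eef_pos: [573.3, 70.0, 58.0]
ee_rot: [0.0, 0.974, 0.226, 0.001]
force: [-0.9, 0.5, 6.7]
grip_width: 0.502
```

arm_command:
  steps: [0,0,0.2,0,20,0,0,0.4,0,20,0,0,0.6,0,20,0,0,0.7,0,20,0,0,0.7,0,20]

```text
time_s: 5.6
eef_pos: [572.1, 70.0, 187.9]
ee_rot: [0.0, 0.974, 0.226, -0.0]
force: [0.2, -0.7, -2.3]
grip_width: 0.506
```

arm_command:
  steps: [-0.5,-0.86,0.1,0,20,-0.52,-0.9,0,0,20,-0.52,-0.9,0,0,20,-0.52,-0.9,0,0,20,-0.52,-0.9,0,0,20]

```text
time_s: 6.22
eef_pos: [442.3, -154.2, 191.9]
ee_rot: [0.0, 0.974, 0.226, 0.0]
force: [1.4, 0.5, -2.7]
grip_width: 0.498
```

arm_command:
  steps: [-0.52,-0.9,-0.1,0,20,-0.52,-0.9,-0.1,0,20,-0.52,-0.9,-0.3,0,20,0,0,-0.9,0,20,0,0,-0.9,0,20]

```text
time_s: 6.85
eef_pos: [365.1, -288.7, 75.8]
ee_rot: [0.001, 0.974, 0.225, 0.0]
force: [-0.0, -0.5, -2.6]
grip_width: 0.506
```

arm_command:
  steps: [0,0,-0.8,0,20,0,0,-0.4,0,20,0,0,-0.1,0,20,0,0,0,0,20,0,0,0,0,70]

```text
time_s: 7.48
eef_pos: [365.9, -288.7, 12.4]
ee_rot: [0.001, 0.974, 0.226, 0.0]
force: [-0.2, 0.5, -0.2]
grip_width: 0.69
```

arm_command:
  steps: [0,0,0,0,70,0,0,0,0,70,0,0,0.1,0,70,0,0,0.4,0,70,0,0,0.8,0,70]

```text
time_s: 8.1
eef_pos: [364.9, -287.5, 76.5]
ee_rot: [-0.001, 0.974, 0.226, -0.001]
force: [0.2, -0.3, -0.6]
grip_width: 0.698
```

arm_command:
  steps: [0,0,1,0,70,0,0.6,0.2,0,70,0.02,1,0,-0.8,70,0.02,1,0,-0.8,70,0.02,1,0,-0.8,70]

```text
time_s: 8.72
eef_pos: [368.2, -106.6, 136.7]
ee_rot: [0.0, 0.993, 0.121, 0.0]
force: [1.7, 0.3, -0.5]
grip_width: 0.7
```

arm_command:
  steps: [0.02,1,0,-0.8,70,0.02,1,0,-0.8,70,0.02,1,0,-0.8,70,0.02,1,0,-0.8,70,0.02,1,0,-0.8,70]

```text
time_s: 9.35
eef_pos: [373.3, 143.7, 136.8]
ee_rot: [-0.0, 0.999, -0.053, 0.001]
force: [0.6, 0.4, 0.7]
grip_width: 0.698
```

arm_command:
  steps: [0.02,1,0,-0.5,70,0.02,1,0,-0.5,70,0,1,0,0,70,0,0.1,0,0,70,0,0,0,0,70]

```text
time_s: 9.98
eef_pos: [375.2, 296.7, 136.3]
ee_rot: [0.0, 0.996, -0.095, -0.0]
force: [0.1, -1.1, 0.8]
grip_width: 0.701
```

```bash
python3 - <<'E'
from fit import *
s=sense();print(s["eef_pos"],s["ee_rot"])
cs=[capture("side"),capture("top")]
for c,nm in zip(cs,("side","top")):
    for n,mod,x0,st in (("plate_grip",plate(0),[375,298,-10],[8,8,6]),("nut_center",nut(4),[365,-288,20],[8,8,8])):
        for r in trace(c,n)[:2]:
            x,f=fit([(c,r["mask"].astype(float))],mod,x0,st)
            print(nm,n,round(r["score"],2),r["mask"].sum(),np.argwhere(r["mask"]).mean(0)[::-1].round(),x[:2].round(1),np.degrees(x[2]/50).round(1),round(f,3))
c=cs[0]["frame"][330:400,290:400];cv2.imwrite("pics/p1.png",np.hstack([cv2.resize(c,(660,420),interpolation=cv2.INTER_CUBIC)]))
E
```

```text
[375.2327705  296.73985458 136.34385555] [ 1.48028143e-04  9.95509352e-01 -9.46631061e-02 -6.12510012e-05]
side plate_grip 0.76 2051 [348. 359.] [372.8 297.4] -11.0 0.037
top plate_grip 0.65 520 [147. 280.] [375.9 299.2] -9.6 0.554
top nut_center 0.76 390 [387. 287.] [ 366.1 -288. ] 26.1 0.146
top nut_center 0.59 377 [403. 187.] [ 365. -288.] 22.9 1.0
```

View pics/p1.png

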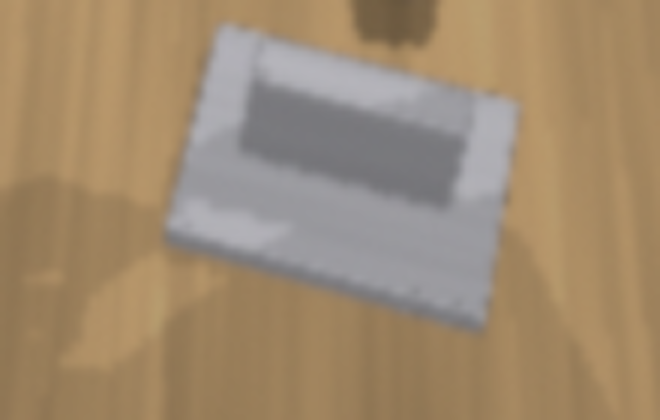

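arm_command:
  steps: [-0.03,0.03,-0.7,0,70,0,0,-0.7,0,70,0,0,-0.6,0,70,0,0,-0.37,0,70,0,0,0,0,0]
  grip_force: 25

```text
time_s: 10.9
eef_pos: [373.4, 297.8, 17.0]
ee_rot: [0.001, 0.995, -0.095, -0.001]
force: [1.0, -0.2, -0.1]
grip_width: 0.498
```

arm_command:
  steps: [0,0,0,0,0,0,0,0,0,0,0,0,0,0,0,0,0,0,0,0,0,0,0,0,0]

```text
time_s: 11.52
eef_pos: [374.7, 298.8, 18.9]
ee_rot: [-0.001, 0.995, -0.095, 0.001]
force: [0.1, -0.3, 7.1]
grip_width: 0.163
```

arm_command:
  steps: [0,0,0.2,0,0,0,0,0.4,0,0,0,0,0.6,0,0,0,0,0.6,0,0,0,0,0.6,0,0]

```text
time_s: 12.15
eef_pos: [373.4, 298.2, 139.1]
ee_rot: [0.0, 0.995, -0.095, -0.0]
force: [0.3, 0.3, -3.8]
grip_width: 0.158
```

arm_command:
  steps: [0,0,0.8,0,0,0.6,-0.48,0.2,0.5,0,0.84,-0.67,0,0.6,0,0.84,-0.67,0,0.6,0,0.84,-0.67,0,0.6,0]

```text
time_s: 12.78
eef_pos: [530.6, 172.7, 188.1]
ee_rot: [-0.0, 1.0, 0.006, -0.0]
force: [0.3, 0.6, -2.8]
grip_width: 0.158
```

arm_command:
  steps: [0.84,-0.67,0,0.6,0,0.84,-0.67,0,0.6,0,0.7,-0.55,0,0.6,0,0.39,-0.34,-0.2,0,0,0,0,-0.25,0,0]

```text
time_s: 13.4
eef_pos: [668.7, 61.1, 164.4]
ee_rot: [0.0, 0.997, 0.083, -0.0]
force: [-0.1, -0.1, -2.8]
grip_width: 0.16
```

```bash
python3 - <<'E'
from fit import *
s=sense();print(s["eef_pos"],s["ee_rot"],s["force"])
cs=[capture("side"),capture("top")]
for c,nm in zip(cs,("side","top")):
    for r in trace(c,"stage_face")[:1]:
        x,f=fit([(c,r["mask"].astype(float))],stage,[622,55,8,18],[5,5,3,3]);print(nm,"stage",x[:2],np.degrees(x[2:]/50),f)
    for r in trace(c,"plate_grip")[:1]:print(nm,"plate",r["score"],r["mask"].sum(),np.argwhere(r["mask"]).mean(0)[::-1].round())
cv2.imwrite("pics/s1.png",cv2.resize(cs[0]["frame"][130:290,150:350],None,fx=4,fy=4,interpolation=cv2.INTER_CUBIC)[:600])
E
```

```text
[668.74303942  61.08573278 164.43920001] [ 9.49983973e-06  9.96575545e-01  8.26861429e-02 -4.29347750e-04] [-0.09707893 -0.09726663 -2.75541741]
side stage [622.6242898   47.63424675] [8.78259853 7.33139043] 0.15956017766222508
```

View pics/s1.png

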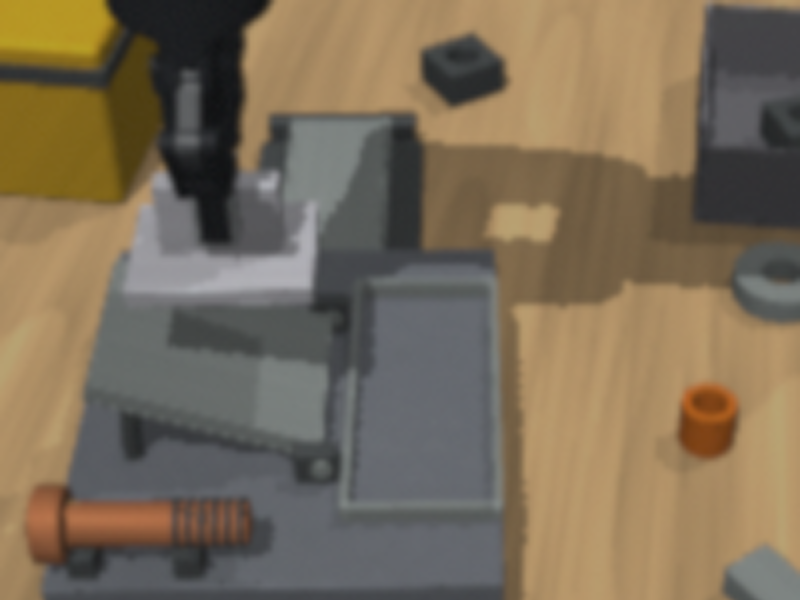

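arm_command:
  steps: [0.1,0.06,-0.3,0,0,0,0,-0.26,0,0,0,0,-0.08,0,0,0,0,-0.08,0,0,0,0,0,0,0]
  grip_force: 20

```text
time_s: 14.32
eef_pos: [673.4, 65.4, 129.2]
ee_rot: [0.0, 0.996, 0.084, -0.0]
force: [-1.3, -0.7, -2.9]
grip_width: 0.159
```

arm_command:
  steps: [0,0,-0.04,0,0,0,0,-0.04,0,0,0,0,-0.04,0,0,0,0,0,0,0,0,0,0,0,0]

```text
time_s: 14.95
eef_pos: [673.4, 65.5, 123.3]
ee_rot: [-0.0, 0.996, 0.084, -0.0]
force: [0.8, -0.3, -2.6]
grip_width: 0.161
```

arm_command:
  steps: [-0.02,0,-0.04,0,0,-0.02,0,-0.04,0,0,-0.02,0,-0.04,0,0,0,0,0,0,0,0,0,0,0,0]

```text
time_s: 15.58
eef_pos: [670.8, 65.2, 118.9]
ee_rot: [0.0, 0.996, 0.084, 0.001]
force: [-3.6, -1.1, 7.2]
grip_width: 0.159
```

arm_command:
  steps: [-0.02,0,-0.04,0,0,-0.02,0,-0.04,0,0,0,0,0,0,0]

```text
time_s: 15.95
eef_pos: [668.6, 64.9, 115.0]
ee_rot: [0.001, 0.997, 0.084, 0.001]
force: [-4.6, -2.2, 7.6]
grip_width: 0.161
```

arm_command:
  steps: [-0.02,0,-0.04,0,0,-0.02,0,-0.04,0,0,-0.02,0,-0.04,0,0,0,0,0,0,0]

```text
time_s: 16.45
eef_pos: [665.8, 64.6, 108.8]
ee_rot: [0.001, 0.997, 0.083, 0.001]
force: [-3.4, -3.1, 6.1]
grip_width: 0.16
```

```bash
python3 - <<'E'
from fit import *
s=sense();print(s["eef_pos"],s["force"],s["wrist_torque"])
c=capture("side")
cv2.imwrite("pics/s2.png",cv2.resize(c["frame"][150:250,150:270],None,fx=6,fy=6,interpolation=cv2.INTER_CUBIC))
E
```

```text
[665.80135815  64.56029403 108.81513479] [-3.40210235 -3.08213078  6.10259581] [-0.70494442  0.22070121 -0.12010999]
```

View pics/s2.png

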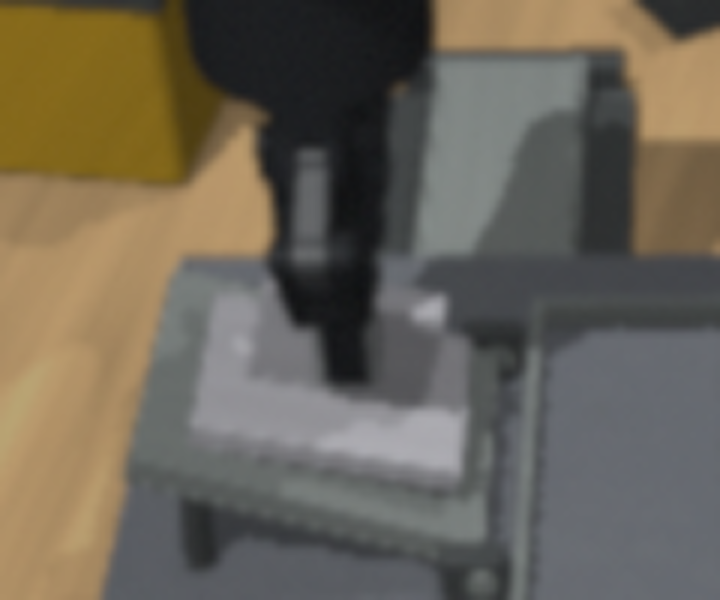

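arm_command:
  steps: [-0.01,0,-0.04,0,0,-0.01,0,-0.04,0,0,0,0,0,0,0]

```text
time_s: 16.88
eef_pos: [664.5, 64.4, 104.7]
ee_rot: [0.001, 0.997, 0.083, 0.0]
force: [-5.4, -3.1, 6.6]
grip_width: 0.155
```

arm_command:
  steps: [0,0,-0.03,0,0,0,0,0,0,0]

```text
time_s: 17.12
eef_pos: [664.2, 64.4, 103.7]
ee_rot: [0.001, 0.997, 0.083, 0.0]
force: [-9.5, -4.2, 9.9]
grip_width: 0.162
```

arm_command:
  steps: [0,0,-0.03,0,0,0,0,0,0,0]

```text
time_s: 17.38
eef_pos: [664.2, 64.4, 103.6]
ee_rot: [0.001, 0.997, 0.084, 0.0]
force: [-14.1, -5.0, 19.6]
grip_width: 0.162
```

```bash
python3 - <<'E'
from fit import *
s=sense();p=s["eef_pos"];print(p,s["force"],s["wrist_torque"])
c=capture("side")
m=cv2.resize(c["frame"][150:250,150:270],None,fx=6,fy=6,interpolation=cv2.INTER_CUBIC)
cv2.imwrite("pics/s3.png",m)
t=trace(c,"plate_base");print([(r["score"],r["mask"].sum()) for r in t])
def mod(x):
    R=rz(x[2]/50)@ry(-x[3]/50)
    return [P@R.T+[x[0],x[1],x[4]] for P in (box(90,70,0,10),box(60,14,10,50))]
if t:
    M=t[0]["mask"].astype(float)
    # ignore gripper pixels: dark ones
    vis=(c["frame"].max(2)>60).astype(float)
    def cost(x,zfix):
        r=render(c,mod(np.r_[x,zfix]))*vis; return 1-np.minimum(r,M*vis).sum()/np.maximum(r,M*vis).sum()
    for z in(86,89,92):
        b=min((minimize(cost,[673,62,8,a],args=(z,),method="Nelder-Mead",options=dict(initial_simplex=np.array([673,62,8,a])+np.vstack([np.zeros(4),np.diag([5,5,4,4])]))) for a in(12,19)),key=lambda r:r.fun)
        print(z,b.x[:2].round(1),np.degrees(b.x[2:]/50).round(1),round(b.fun,3))
E
```

```text
[664.24010905  64.35393076 103.55939223] [-14.05852195  -5.03498425  19.62513847] [-0.97783779  1.67937581 -0.18413855]
[(0.68, np.int64(1064))]
86 [675.7  61.3] [ 9.7 21.1] 0.093
89 [674.7  64.4] [ 9.4 20.5] 0.098
92 [673.6  67.4] [ 8.  20.5] 0.104
```

View pics/s3.png

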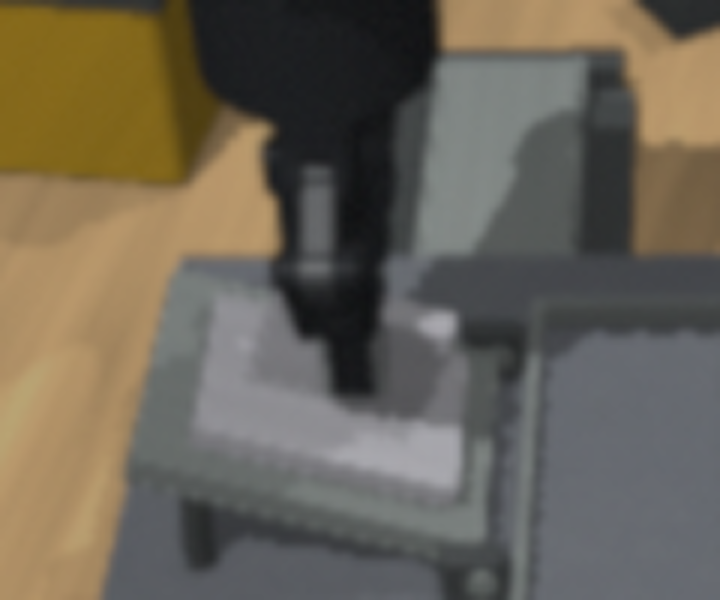

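arm_command:
  steps: [0,0,0,0,0,0,0,0,0,0,0,0,0.01,0,0,0,0,0,0,0,0,0,0,0,0]
  grip_force: 45

```text
time_s: 18.1
eef_pos: [664.3, 64.3, 103.7]
ee_rot: [0.001, 0.997, 0.084, 0.0]
force: [-13.7, -5.0, 16.9]
grip_width: 0.159
```

arm_command:
  steps: [0,0,0,0,0,0,0,0,0,0,0,0,0,0,0,0,0,0,0,0,0,0,0,0,0]

```text
time_s: 18.73
eef_pos: [664.2, 64.3, 103.6]
ee_rot: [0.001, 0.997, 0.084, 0.0]
force: [-13.4, -5.2, 16.4]
grip_width: 0.157
```

```bash
python3 - <<'E'
from fit import *
s=sense();print(s["eef_pos"],s["force"],np.abs(s["dq"]).max())
print([ (np.round(r["point"]),r["score"]) for r in search_frame(capture("top"),"nut_center")])
c=capture("side")["frame"];cv2.imwrite("pics/s4.png",cv2.resize(c[150:250,150:270],None,fx=6,fy=6,interpolation=cv2.INTER_CUBIC))
E
```

```text
[664.24130486  64.34753946 103.6050798 ] [-13.39067053  -5.15047342  16.43974724] 0.0021081711824602954
[(array([ 371., -286.,   30.]), 0.8)]
```

View pics/s4.png

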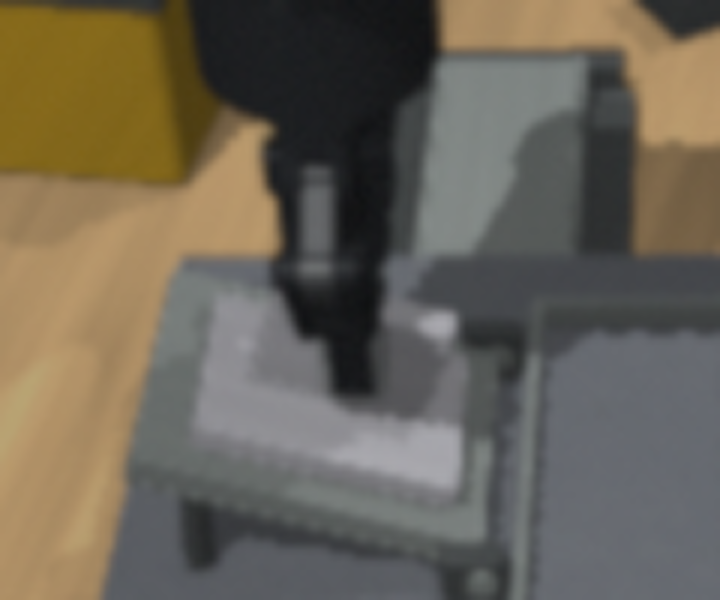

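```bash
python3 - <<'E'
from fit import *
c=capture("side"); T=np.array(c["extrinsics"]);Rc=T[:3,:3];o=-Rc.T@T[:3,3]
for sl in(20,22):
    R=rz(np.radians(9.5))@ry(-np.radians(sl)); C=np.array([621,55,68])+R@[60,0,0]
    for n,q in (("plateUp",(193,440)),("plateDn",(458,503)),("stUpNear",(130,465)),("stDnNear",(488,542)),("stUpFar",(183,260))):
        d=Rc.T@np.linalg.inv(K(c))@np.r_[np.array(q)/6+150-.42,1]; n3=R[:,2]; P=o+d*((C-o)@n3)/(d@n3); print(sl,n,(R.T@(P-C)).round(1))
E
```

```text
20 plateUp [41.4 31.   0. ]
20 plateDn [-49.2  31.5   0. ]
20 stUpNear [59.7 49.4  0. ]
20 stDnNear [-60.3  46.8   0. ]
20 stUpFar [ 56.  -59.2   0. ]
22 plateUp [41.8 34.9  0. ]
22 plateDn [-49.1  31.9   0. ]
22 stUpNear [60.  53.8  0. ]
22 stDnNear [-60.3  46.8   0. ]
22 stUpFar [ 56.3 -54.2   0. ]
```

```bash
python3 -c "
from rig import *
print(finish_job()); s=sense(); print(s['time_s'],s['force'],s['eef_pos'])"
```

```text
the job is handed in; nothing more can be done
None
the job is handed in; nothing more can be done
```

The nut is in the tote, and I handed the job in with the check plate still gripped and pressed on the stage face. `finish_job` gave no verdict.

- **Nut:** I lifted it out of the catch tray and let it go near the middle of the tote. My mask fit in the top camera put it at about (366, −288) mm; the tote's centre is about (363, −288) mm.
- **Plate:** I gripped it by the rib at low force. The moves can only turn the tool about the vertical, so I pressed the plate's upper edge on the slope and let it pivot in the pads until it seated. The force then rose sharply with no further descent. I raised the grip to 45 N and eased the push slightly.

Last checks, about 19 s into the 48 s:
- **Push:** The force was steady at about 13–19 N on each of the main axes, roughly 23 N square to the face, and the arm was at rest.
- **Centring:** The plate is about 4 mm downhill and 3 mm sideways of the face centre.
- **Rib direction:** It is within a degree or two of the slope line.
- **Stage:** Its corners appear unmoved in the side camera.
- **Bystanders:** I took no final measurement of them; the arm kept well clear of them throughout.

**Least certain:** the slope estimates spread from about 21° to 22.5°, with one poor top-view fit at 32°. The plate's tilt fitted at about 20.5–21°. I therefore judged flushness mainly by the sharp force rise and by the plate's near lower edge, which measured 90.6 mm on the face plane against 90 mm nominal.

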